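# Dial the key safe's thumbwheels and slide its bolt open

## Task

Unlock the key safe on the counter: roll its three thumbwheels so that their white index bars stand at 4, 2 and 5, reading the wheels from the robot's left to its right and counting the five tick marks beside each wheel from 1 at the edge nearest the robot. Then, and only once the code is set, slide the bolt tab fully home towards the robot's side of the safe and let go, leaving the code standing. Press the wheels gently (under 15 N), they sit on delicate sprung bearings, and leave the other things on the counter where they are.

Things in the scene. Friction and masses are not known exactly. Their poses are not given: they have to be found in the camera images.
- safe: Grey steel key safe fixed to the counter, box 110 mm (x) by 270 mm (y) by 60 mm high, flat top. Origin: centre of its underside, on the counter. x points away from the robot's side, y to the left along the row of wheels, z up. It carries the wheel block and the bolt.
- wheel_block: Row of three black rubber-tyred wheels, 56 mm across, 18 mm wide, axles along y, about 13 mm proud of the safe's top; same origin and axes as the safe. Each wheel rides on its own spring (about 6 N per mm of press, 6 mm travel). A fingertip pressed on the tyre with 4 to 10 N and moved along x rolls it; less slips. On each wheel's left a fixed cheek bears 5 dark ticks, its top 71 mm above the counter.
- left_crest (a point): Nominal top point of the left wheel on its middle plane (safe x = 0, y = 85 mm), 73 mm above the counter; fixed to the housing, axes as the safe's. The bearings are worn, each differently: the real top of the wheel lies anywhere from 3 mm below to 3 mm above this point. Fixed cheek 19 to 26 mm to the left (+y), 26 mm radius about the axle.
- middle_crest (a point): Nominal top point of the middle wheel on its middle plane (safe x = 0, y = 33 mm), 73 mm above the counter; fixed to the housing, axes as the safe's. The bearings are worn, each differently: the real top of the wheel lies anywhere from 3 mm below to 3 mm above this point. Fixed cheek 19 to 26 mm to the left (+y), 26 mm radius about the axle.
- right_crest (a point): Nominal top point of the right wheel on its middle plane (safe x = 0, y = -19 mm), 73 mm above the counter; fixed to the housing, axes as the safe's. The bearings are worn, each differently: the real top of the wheel lies anywhere from 3 mm below to 3 mm above this point. Fixed cheek 19 to 26 mm to the left (+y), 26 mm radius about the axle.
- wheel_left (a joint): Angle of the left wheel (rad): 0 with its white index bar straight up; grows as its top rolls away from the robot (+x of the safe). Number n (1..5, ticks 0.4 rad apart, 1 nearest the robot) is the value 0.4*(n-3). Stops at -1.0 and 1.0. Turns with about 2 N at the rim and stays where left. Code: number 4, value 0.4.
- wheel_middle (a joint): Angle of the middle wheel (rad): 0 with its white index bar straight up; grows as its top rolls away from the robot (+x of the safe). Number n (1..5, ticks 0.4 rad apart, 1 nearest the robot) is the value 0.4*(n-3). Stops at -1.0 and 1.0. Turns with about 2 N at the rim and stays where left. Code: number 2, value -0.4.
- wheel_right (a joint): Angle of the right wheel (rad): 0 with its white index bar straight up; grows as its top rolls away from the robot (+x of the safe). Number n (1..5, ticks 0.4 rad apart, 1 nearest the robot) is the value 0.4*(n-3). Stops at -1.0 and 1.0. Turns with about 2 N at the rim and stays where left. Code: number 5, value 0.8.
- bolt (a joint): Travel of the bolt (m): 0 locked, 0.036 fully home at its stop on the robot's side; grows towards -x of the safe. Slides with about 3 N of friction and stays where left.
- bolt_tab (a point): Centre of the top of the steel bolt tab, an upright plate 10 mm (x) by 26 mm (y), its top 82 mm above the counter, 22 mm above the safe's flat top; a 24 mm (x) foot, 4 mm high, lies under it. At safe y = -90 mm; x = +18 mm when locked, -18 mm when home. Axes as the safe's.
- rack: Bystander: slotted beech rack 50 x 90 x 36 mm, about 70 mm beyond the safe's left end. Origin: centre of its underside.
- fob: Bystander: blue plastic fob 30 x 8 x 55 mm, upright in the rack's middle slot. Origin: centre of its lower edge.
- key: Bystander: brass key 61 mm long, bow 28 mm up, upright in the rack's left slot. Origin: its lower end.
- padlock: Bystander: tall chrome padlock 28 x 55 x 111 mm, standing beyond the safe's right end. Origin: centre of its underside.
- coaster: Bystander: black glass coaster, 94 mm across, 6 mm thick, lying on the robot's side of the safe. Origin: centre of its underside.
- token_box: Bystander: open clear polycarbonate token box 75 x 110 x 45 mm, behind the safe. Origin: centre of its underside.

How it is judged:
By the outcome, as a careful person would: the job done as asked, in the order asked, and still so for the second after the job is handed in, with the robot touching nothing.
It also fails if it takes over 64 s, if anything falls off the work surface, if the arm or the gripper's body presses on something with over 40 N, if the wrist force passes 120 N, or if a joint passes its speed limit or range.

## Robot

A 7-joint arm with a two-finger parallel gripper is mounted at the origin on the work surface. World frame = base frame: x ahead of the robot, y to its left, z up, the work surface at z = 0. Lengths are in m, angles in rad, forces in N, time in s.
With the tool pointing down it reaches from about 0.4 to 0.85 m from the base axis. Payload 10.4 kg.
Tool frame: the origin (TCP) lies between the finger pads; the fingertips stand 22 mm ahead of it and the grasp point (between the pads) lies 3 mm ahead of it (r.nose_length is the distance from the TCP to the fingertips, in m); z points along the fingers, y is the line along which they close (so a half turn about z gives the same grasp; the last joint's range is limited). The gripper opens to 87 mm and grips with 3 to 60 N. Pads are 19 mm wide; open, the fingers measure 117 mm over their backs; the gripper's body (75 mm by 190 mm) begins 51 mm behind the grasp point.
Start: joints at [1.256, 0.332, -0.065, 1.46, 0.022, 1.35, -0.088], TCP at [0.18, -0.599, 0.245] pointing down, gripper open.
Joint ranges: [-2.6, 2.6], [-0.5, 2.12], [-1.47, 1.34], [0.16, 2.42], [-1.27, 4.41], [0.06, 2.06], [-2.6, 2.6]. Speed limits (rad/s): [2.22, 2.22, 2.79, 2.79, 3.14, 3.14, 3.14].

## Interface

Orientations are given as a unit quaternion [x, y, z, w].
In Python, from bench import readout, cams, r gives the robot as it stands. The module is installed in compiled form; this text tells all that it offers.
- The arm moves only by the tool step_arm, never from a script. Its argument "deltas" is a list that holds one entry, the list of rows, each a list of 7 numbers: the turn, a rotation vector about the tool's x, y, z in rad, then the shift along the tool's x, y, z in m, then the opening in per cent of the stroke, from 0 (shut) to 100 (fully open). A call has 1 to 20 rows; each row is the pose to reach, as a shift and turn from the pose commanded when the call began, along the tool's axes at that moment; what a row does not reach only later rows make up. A row lasts 1/8 s, in which the tool goes at most 62.5 mm and 10.7 degrees, less where a joint would pass 70% of its speed; a pose out of reach is approached as far as the arm can. A call with a gripper value outside its range is refused whole. The fingers move at their own pace and stop on an object; "squeeze" is the grip in N (left out, the last holds). Time passes only in rows, so rows that repeat a pose let the fingers close. It gives the time, the measured TCP pose, the force, the opening and the grip force at its end, in the units of the state.
- readout.read_state(): the state, without advancing time (a new reading comes with each control period).
- cams.camera(name): name is "side" or "top"; returns a dict with "img" (480x640x3 uint8, red, green, blue), "fx", "fy", "cx", "cy" (pixels), "origin" and "rotation" of the camera in the world. Camera axes: x right, y up, looking along -z (the intrinsics and any distortion apply to the point x, -y, -z); pixel columns grow to the right and rows downward; lengths in m; the calibration is good to about 2 mm. A picture is of the moment at which its call begins. There is no depth.
- r.close_job(): hands the job in; it is judged then, once.
The state is a dict: "time": time; "joint_positions": joint angles; "joint_vel": joint speeds; "joint_torque": joint torques, N m; "ee_pos": TCP position; "eef_rot": TCP orientation; "ft_force": force on the tool from outside, world axes, zero at the start; "torque": the same for the moment, N m; "width": finger opening in m; "grip_force": force on a finger pad.
Only numpy, scipy, OpenCV 4.12 (cv2) and the standard library are available. Lean on these libraries where they do the work, as an engineer would, in place of code of your own. Each camera call takes 0.05 s, during which the arm holds its last target. There are 200 camera calls.

## Working session

There is one attempt and no reset: what is moved stays moved. The work goes in short steps, Python scripts to look and compute and a tool call to move; the robot and the scene stay as the last step left them, time stands still between calls to the robot, and variables do not carry over. Pictures are saved under pics/ and viewed, at most 10 in all, crops included, and the job is handed in when it is done.

Besides the shell and the picture viewer there is one more tool, called after ">>>" as a command line: name --argument value ..., lists and objects as JSON in quotes. step_arm: Moves the arm, as the interface text tells. Its arguments: {"type":"object","properties":{"deltas":{"type":"array"},"squeeze":{"type":"number"}},"required":["deltas"]}

```bash
mkdir -p pics; python3 - <<'E'
from bench import readout,cams,r
import cv2
s=readout.read_state()
print({k:s[k] for k in('time','ee_pos','eef_rot','ft_force','width')},r.nose_length)
for n in('side','top'):
    c=cams.camera(n);print(n,{k:v for k,v in c.items() if k!='img'})
    cv2.imwrite(f'pics/{n}0.png',c['img'][:,:,::-1])
E
```

```text
{'time': 0.0, 'ee_pos': array([ 0.17970467, -0.59823344,  0.24374535]), 'eef_rot': array([ 9.89369733e-01,  1.45420189e-01, -1.48118701e-04, -6.91876180e-04]), 'ft_force': array([-0.39359395,  0.50106776, -0.00293362]), 'width': 0.08730781123065977} 0.022
side {'fx': 500.95843280543596, 'fy': 500.95843280543596, 'cx': 325.56435960140993, 'cy': 243.32178680998103, 'origin': array([0.38821471, 0.67494036, 0.47365094]), 'rotation': array([-0.0594149 ,  0.49607273,  0.85762183, -0.12192832])}
top {'fx': 562.4371047052638, 'fy': 562.4371047052638, 'cx': 310.59950861448084, 'cy': 237.12684551583678, 'origin': array([0.44450282, 0.05556719, 1.1469231 ]), 'rotation': array([-0.03311779,  0.04332943,  0.71017608, -0.70190861])}
```

View pics/side0.png

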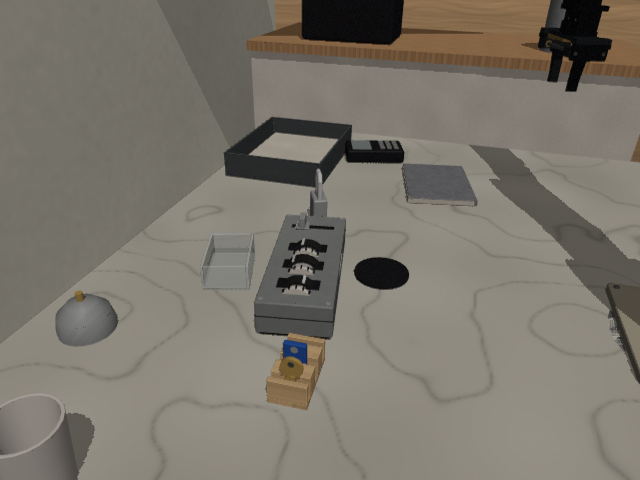

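View pics/top0.png

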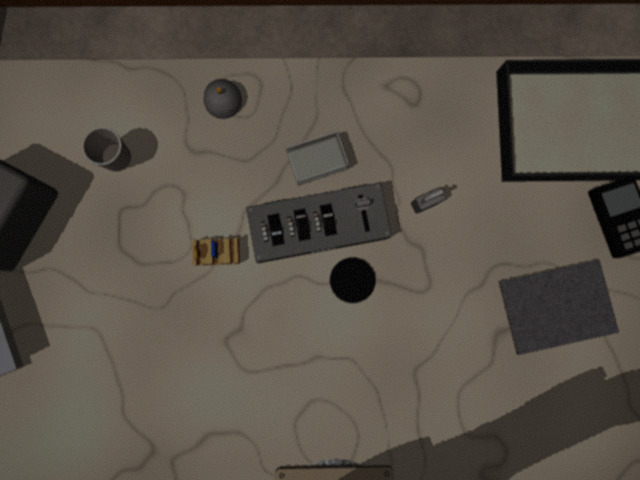

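The safe appears in the top view at about (247–395, 183–262), slightly yawed, with its wheels near (276,229), (302,224) and (328,219) and the bolt tab near (364,202). Next I'll enlarge both views.

```bash
python3 - <<'E'
import cv2,numpy as np
a=cv2.imread('pics/top0.png')[175:270,240:405]
b=cv2.imread('pics/side0.png')[200:340,245:365]
cv2.imwrite('pics/topc.png',cv2.resize(cv2.convertScaleAbs(a,alpha=1.8),(792,456),interpolation=cv2.INTER_CUBIC))
cv2.imwrite('pics/sidec.png',cv2.resize(cv2.convertScaleAbs(b,alpha=1.3),(480,560),interpolation=cv2.INTER_CUBIC))
E
```

```text
(no output)
```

View pics/topc.png

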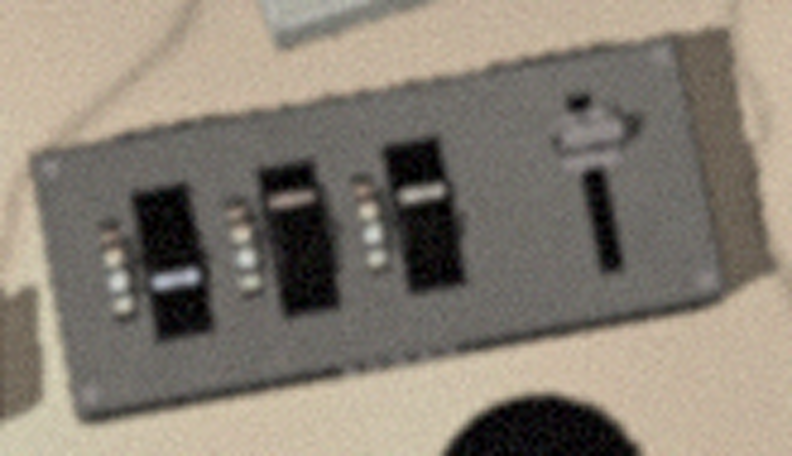

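View pics/sidec.png

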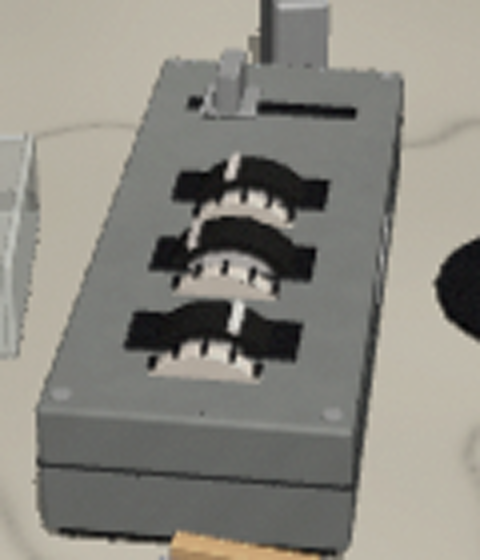

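The left bar is slightly to the robot's side of upright, while the middle and right bars lean away. I marked the safe's top corners and the bars in both crops. Now I'll fit the pose, wheel angles and crest heights.

```bash
cat > h.py <<'E'
import numpy as np
from scipy.spatial.transform import Rotation as R
from scipy.optimize import least_squares
CAM={'side':(500.958,325.564,243.322,[0.38821471,0.67494036,0.47365094],[-0.0594149,0.49607273,0.85762183,-0.12192832]),
'top':(562.437,310.5995,237.1268,[0.44450282,0.05556719,1.1469231],[-0.03311779,0.04332943,0.71017608,-0.70190861])}
def proj(n,P):
    f,cx,cy,o,q=CAM[n];p=R.from_quat(q).inv().apply(np.atleast_2d(P)-o)
    return np.c_[cx+f*p[:,0]/-p[:,2],cy+f*p[:,1]/p[:,2]]
def w(pose,P):  # safe -> world
    return R.from_euler('z',pose[2]).apply(np.atleast_2d(P))+[pose[0],pose[1],0]
WY=[.085,.033,-.019]
def bar(th,dz,y): return [.028*np.sin(th),y,.045+dz+.028*np.cos(th)]
E
python3 - <<'E'
from h import *
C=np.array([[.055,.135,.06],[.055,-.135,.06],[-.055,-.135,.06],[-.055,.135,.06]])
T=np.array([[35,157],[675,42],[718,295],[82,415]])/4.8+[240,175]
S=np.array([[40,405],[168,60],[402,78],[352,432]])/4+[245,200]
o={'top':T,'side':S}
for ns in(['top'],['side'],['top','side']):
    s=least_squares(lambda p:np.concatenate([(proj(n,w(p,C))-o[n]).ravel() for n in ns]),[.5,.05,.1])
    print(ns,s.x.round(4),np.abs(s.fun).max().round(2))
p=s.x
BT=np.array([[177,278],[292,200],[421,192]])/4.8+[240,175]
BS=np.array([[236,317],[193,236],[234,166]])/4+[245,200]
for i in range(3):
    s=least_squares(lambda v:np.concatenate([proj('top',w(p,bar(v[0],v[1]/1000,WY[i])))[0]-BT[i],proj('side',w(p,bar(v[0],v[1]/1000,WY[i])))[0]-BS[i]]),[0,0])
    print(i,s.x.round(3),s.fun.round(2),w(p,[0,WY[i],.073]).round(4))
for x in(.018,-.018):print('tab',w(p,[x,-.09,.082]).round(4),proj('top',w(p,[x,-.09,.082])),proj('side',w(p,[x,-.09,.082])))
E
```

```text
['top'] [0.5917 0.0225 0.1711] 2.62
['side'] [0.592  0.0256 0.1727] 1.86
['top', 'side'] [0.5921 0.0237 0.1715] 2.31
0 [-0.262 -3.943] [-1.02  0.01  0.13  0.04] [[0.5776 0.1074 0.073 ]]
1 [0.613 0.469] [-0.66 -0.37  0.38  0.05] [[0.5865 0.0562 0.073 ]]
2 [ 0.302 -1.334] [-0.37  0.24 -0.14 -0.05] [[0.5953 0.0049 0.073 ]]
tab [[ 0.6252 -0.062   0.082 ]] [[362.97906905 202.82368471]] [[303.45945699 214.97097074]]
tab [[ 0.5897 -0.0681  0.082 ]] [[366.60271516 221.09954772]] [[324.18971808 216.26801574]]
```

```bash
cat >> h.py <<'E'
POSE=[.5921,.0237,.1715]
def rows(cmd,phi,targets,phit):
    ax=np.array([[np.cos(phi),np.sin(phi),0],[np.sin(phi),-np.cos(phi),0],[0,0,-1]])
    for t in targets: print('turn z',round(phi-phit,4),'shift',(ax@(np.array(t)-cmd)).round(4))
E
python3 - <<'E'
from h import *
rows([.1797,-.5982,.2437],.2919,[[.45,-.35,.24],w(POSE,[-.009,.085,.122])[0]],.1715+np.pi/2)
E
```

```text
turn z -1.4504 shift [ 0.3303 -0.1599  0.0037]
turn z -1.4504 shift [ 0.5752 -0.5624  0.1217]
```

>>> step_arm --deltas '[[[0, 0, -0.25, 0.055, -0.027, 0, 0], [0, 0, -0.45, 0.11, -0.053, 0, 0], [0, 0, -0.65, 0.165, -0.08, 0, 0], [0, 0, -0.85, 0.22, -0.107, 0, 0], [0, 0, -1.0, 0.275, -0.133, 0, 0], [0, 0, -1.15, 0.33, -0.16, 0, 0], [0, 0, -1.3, 0.36, -0.21, 0, 0], [0, 0, -1.45, 0.39, -0.26, 0, 0], [0, 0, -1.45, 0.42, -0.31, 0.02, 0], [0, 0, -1.45, 0.45, -0.36, 0.03, 0], [0, 0, -1.45, 0.48, -0.41, 0.04, 0], [0, 0, -1.45, 0.51, -0.46, 0.05, 0], [0, 0, -1.45, 0.54, -0.51, 0.06, 0], [0, 0, -1.45, 0.575, -0.562, 0.07, 0], [0, 0, -1.45, 0.575, -0.562, 0.1, 0], [0, 0, -1.45, 0.575, -0.562, 0.122, 0], [0, 0, -1.45, 0.575, -0.562, 0.122, 0]]]'

```text
time: 2.22
ee_pos: [0.5676, 0.1048, 0.1208]
eef_rot: [0.644, 0.765, -0.001, -0.001]
ft_force: [0.3, -0.7, 0.3]
width: 0.0002
grip_force: 0.0
```

```bash
python3 - <<'E'
from bench import readout,cams
import cv2,numpy as np
from h import *
s=readout.read_state();print(s['time'],s['ee_pos'],s['eef_rot'],s['ft_force'],s['width'])
p=s['ee_pos'];print(R.from_euler('z',-POSE[2]).apply(p-[POSE[0],POSE[1],0]))
a=cams.camera('side')['img'][150:350,235:385,::-1];b=cams.camera('top')['img'][160:280,230:420,::-1]
m=np.hstack([cv2.resize(a,(400,533),interpolation=2),cv2.copyMakeBorder(cv2.resize(cv2.convertScaleAbs(b,alpha=1.8),(400,253),interpolation=2),0,280,0,0,0)])
cv2.imwrite('pics/a1.png',m)
E
```

```text
2.225 [0.56760423 0.10478912 0.12076599] [ 0.64405461  0.76497727 -0.00134634 -0.0012692 ] [ 0.25787351 -0.72740348  0.26923695] 0.0001628335225691051
[-0.0102977   0.08407999  0.12076599]
```

View pics/a1.png

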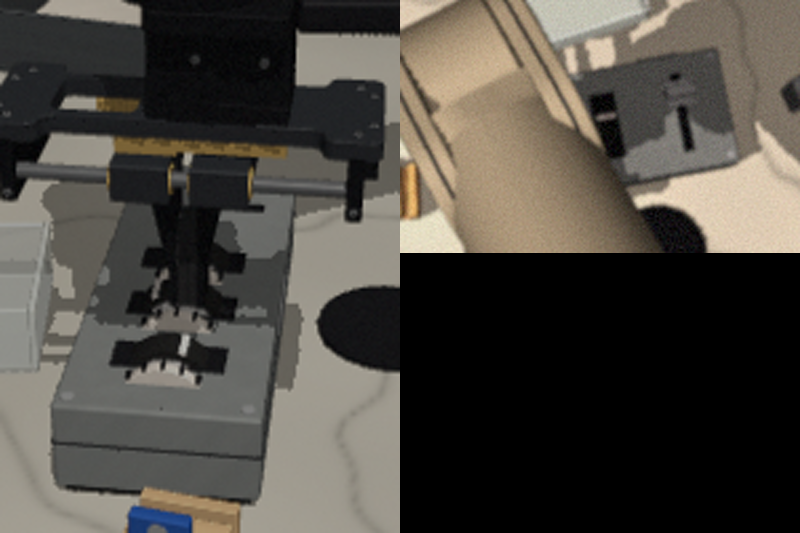

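The closed fingertips taper to about 17 mm and hang over the row. The side view shows the tip near (306,266) in the full image. The tool axes now map simply: tool x is safe +y, tool y is safe +x, and z is down. I'll go down to the left wheel.

```bash
python3 - <<'E'
from h import *
print(proj('side',[.5676,.1048,.0988]),proj('side',w(POSE,[0,.085,.070])))
E
```

```text
[[306.30690774 261.00234513]] [[299.10832119 277.85051796]]
```

>>> step_arm --deltas '[[[0, 0, 0, 0.001, 0, 0.01, 0], [0, 0, 0, 0.001, 0, 0.018, 0], [0, 0, 0, 0.001, 0, 0.021, 0], [0, 0, 0, 0.001, 0, 0.024, 0], [0, 0, 0, 0.001, 0, 0.024, 0]]]'

```text
time: 2.95
ee_pos: [0.5686, 0.106, 0.0984]
eef_rot: [0.644, 0.765, -0.0, -0.0]
ft_force: [0.4, -0.4, 0.7]
width: 0.0003
grip_force: 0.0
```

>>> step_arm --deltas '[[[0, 0, 0, 0, 0, 0.0015, 0], [0, 0, 0, 0, 0, 0.003, 0], [0, 0, 0, 0, 0, 0.003, 0]]]'

```text
time: 3.32
ee_pos: [0.5686, 0.106, 0.0954]
eef_rot: [0.644, 0.765, -0.0, -0.0]
ft_force: [0.2, 0.4, 0.4]
width: 0.0003
grip_force: 0.0
```

>>> step_arm --deltas '[[[0, 0, 0, 0, 0, 0.001, 0], [0, 0, 0, 0, 0, 0.002, 0], [0, 0, 0, 0, 0, 0.002, 0]]]'

```text
time: 3.7
ee_pos: [0.5686, 0.106, 0.0935]
eef_rot: [0.644, 0.765, -0.0, -0.0]
ft_force: [-0.2, 0.8, -0.9]
width: 0.0003
grip_force: 0.0
```

>>> step_arm --deltas '[[[0, 0, 0, 0, 0, 0.0008, 0], [0, 0, 0, 0, 0, 0.0015, 0], [0, 0, 0, 0, 0, 0.0015, 0]]]'

```text
time: 4.08
ee_pos: [0.5688, 0.1061, 0.0922]
eef_rot: [0.644, 0.765, 0.0, 0.0]
ft_force: [-0.3, -0.5, 2.1]
width: 0.0001
grip_force: 0.9
```

>>> step_arm --deltas '[[[0, 0, 0, 0, 0, 0.0005, 0], [0, 0, 0, 0, 0, 0.001, 0], [0, 0, 0, 0, 0, 0.001, 0]]]'

```text
time: 4.45
ee_pos: [0.5688, 0.1061, 0.0914]
eef_rot: [0.644, 0.765, 0.0, 0.0]
ft_force: [-1.9, -0.3, 5.4]
width: 0.0009
grip_force: 2.9
```

>>> step_arm --deltas '[[[0, 0, 0, 0, 0, 0.0003, 0], [0, 0, 0, 0, 0.002, 0.0003, 0], [0, 0, 0, 0, 0.004, 0.0003, 0], [0, 0, 0, 0, 0.006, 0.0003, 0], [0, 0, 0, 0, 0.006, 0.0003, 0]]]' --squeeze 40

```text
time: 5.08
ee_pos: [0.5752, 0.1072, 0.0915]
eef_rot: [0.644, 0.765, 0.0, 0.0]
ft_force: [-1.0, -1.1, 7.6]
width: 0.0005
grip_force: 4.0
```

>>> step_arm --deltas '[[[0, 0, 0, 0, 0.002, 0, 0], [0, 0, 0, 0, 0.004, 0, 0], [0, 0, 0, 0, 0.006, 0, 0], [0, 0, 0, 0, 0.008, 0, 0], [0, 0, 0, 0, 0.01, 0, 0], [0, 0, 0, 0, 0.012, 0, 0], [0, 0, 0, 0, 0.012, 0, 0]]]'

```text
time: 5.95
ee_pos: [0.587, 0.1093, 0.0913]
eef_rot: [0.644, 0.765, 0.0, 0.0]
ft_force: [-1.3, -0.3, 6.1]
width: 0.0004
grip_force: 3.0
```

>>> step_arm --deltas '[[[0, 0, 0, 0, 0, -0.01, 0], [0, 0, 0, 0, 0, -0.02, 0], [0, 0, 0, -0.026, 0, -0.02, 0], [0, 0, 0, -0.052, 0, -0.02, 0], [0, 0, 0, -0.052, 0, -0.012, 0], [0, 0, 0, -0.052, 0, -0.008, 0], [0, 0, 0, -0.052, 0, -0.008, 0]]]'

```text
time: 6.82
ee_pos: [0.5947, 0.0591, 0.0984]
eef_rot: [0.644, 0.765, -0.0, -0.0]
ft_force: [0.1, 0.4, 0.3]
width: 0.0004
grip_force: 0.0
```

```bash
cat >> h.py <<'E'
def look(name,tag):
    from bench import cams; import cv2
    im=np.mean([cams.camera(name)['img'].astype(float) for _ in range(3)],0)[:,:,::-1].clip(0,255).astype('uint8')
    cv2.imwrite(f'pics/{tag}.png',im); return im
def bands(img,pose,i,dz=0):
    """brightness along wheel tyre (angle) seen in side camera, and along cheek ticks"""
    import cv2
    g=cv2.cvtColor(img,cv2.COLOR_BGR2GRAY).astype(np.float32)
    th=np.arange(-1.2,1.21,.04)
    def prof(r,ys):
        out=0
        for y in ys:
            P=np.c_[r*np.sin(th),np.full_like(th,WY[i]+y),.045+dz+r*np.cos(th)]
            uv=proj('side',w(pose,P)).astype(np.float32)
            out=out+cv2.remap(g,uv[:,:1],uv[:,1:],cv2.INTER_LINEAR)[:,0]
        return out/len(ys)
    return th,prof
E
python3 - <<'E'
from h import *
im=look('side','s2')
import cv2
cv2.imwrite('pics/s2c.png',cv2.resize(im[205:315,250:350],(700,770)[:2] if 0 else (545,600),interpolation=2))
for i in (0,):
    th,pr=bands(im,POSE,i,-.003)
    a=pr(.028,[-.003,0,.003])
    print(list(zip(th.round(2),a.astype(int))))
E
```

```text
[(np.float64(-1.2), np.int64(52)), (np.float64(-1.16), np.int64(39)), (np.float64(-1.12), np.int64(29)), (np.float64(-1.08), np.int64(22)), (np.float64(-1.04), np.int64(20)), (np.float64(-1.0), np.int64(18)), (np.float64(-0.96), np.int64(18)), (np.float64(-0.92), np.int64(18)), (np.float64(-0.88), np.int64(18)), (np.float64(-0.84), np.int64(19)), (np.float64(-0.8), np.int64(19)), (np.float64(-0.76), np.int64(21)), (np.float64(-0.72), np.int64(24)), (np.float64(-0.68), np.int64(24)), (np.float64(-0.64), np.int64(25)), (np.float64(-0.6), np.int64(26)), (np.float64(-0.56), np.int64(26)), (np.float64(-0.52), np.int64(26)), (np.float64(-0.48), np.int64(26)), (np.float64(-0.44), np.int64(27)), (np.float64(-0.4), np.int64(26)), (np.float64(-0.36), np.int64(26)), (np.float64(-0.32), np.int64(25)), (np.float64(-0.28), np.int64(26)), (np.float64(-0.24), np.int64(26)), (np.float64(-0.2), np.int64(26)), (np.float64(-0.16), np.int64(26)), (np.float64(-0.12), np.int64(26)), (np.float64(-0.08), np.int64(26)), (np.float64(-0.04), np.int64(25)), (np.float64(0.0), np.int64(25)), (np.float64(0.04), np.
[... 295 characters left out ...]
0.4), np.int64(134)), (np.float64(0.44), np.int64(152)), (np.float64(0.48), np.int64(147)), (np.float64(0.52), np.int64(115)), (np.float64(0.56), np.int64(67)), (np.float64(0.6), np.int64(31)), (np.float64(0.64), np.int64(19)), (np.float64(0.68), np.int64(18)), (np.float64(0.72), np.int64(18)), (np.float64(0.76), np.int64(17)), (np.float64(0.8), np.int64(17)), (np.float64(0.84), np.int64(17)), (np.float64(0.88), np.int64(17)), (np.float64(0.92), np.int64(17)), (np.float64(0.96), np.int64(18)), (np.float64(1.0), np.int64(18)), (np.float64(1.04), np.int64(18)), (np.float64(1.08), np.int64(21)), (np.float64(1.12), np.int64(27)), (np.float64(1.16), np.int64(37)), (np.float64(1.2), np.int64(53))]
```

View pics/s2c.png

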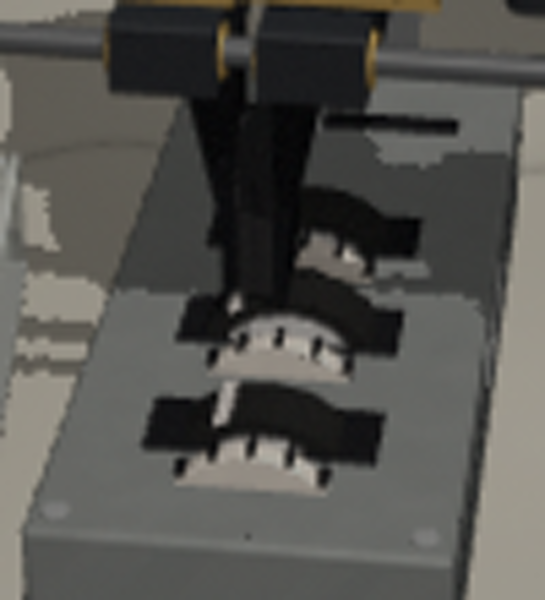

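The left bar is about at tick 4 in the side view. I'll calibrate it against the cheek ticks.

```bash
cat >> h.py <<'E'
def minima(th,a,sign=-1):
    from scipy.signal import find_peaks
    t=np.arange(th[0],th[-1],.005);b=np.interp(t,th,a)
    import scipy.ndimage as nd
    b=nd.gaussian_filter1d(b,5);k,_=find_peaks(sign*b,prominence=8)
    return t[k].round(3)
E
python3 - <<'E'
from h import *
import cv2
for f in('side0','s2'):
  im=cv2.imread(f'pics/{f}.png')
  for i in range(3):
    th,pr=bands(im,POSE,i,0)
    for r,y in((.026,[.021,.023]),(.026,[.025]),(.024,[.026])): print(f,i,r,y,minima(th,pr(r,y)))
    for dz in (-.003,0,.003):
        th,pr=bands(im,POSE,i,dz); print('  bar',dz,minima(th,pr(.028,[-.005,0,.005]),1))
E
```

```text
side0 0 0.026 [0.021, 0.023] [-0.745 -0.345  0.055  0.475  0.885]
side0 0 0.026 [0.025] [-0.735 -0.345  0.055  0.46   0.845]
side0 0 0.024 [0.026] [-0.77  -0.35   0.075  0.455]
  bar -0.003 [-0.245]
  bar 0 [-0.26]
  bar 0.003 [-0.28]
side0 1 0.026 [0.021, 0.023] [-0.74  -0.35   0.065  0.49   0.89 ]
side0 1 0.026 [0.025] [-0.74  -0.345  0.06   0.48   0.855]
side0 1 0.024 [0.026] [-0.345  0.07   0.475]
  bar -0.003 [0.7]
  bar 0 [0.665]
  bar 0.003 [-0.325  0.65 ]
side0 2 0.026 [0.021, 0.023] [-0.71  -0.335  0.065  0.485  0.9  ]
side0 2 0.026 [0.025] [-0.73  -0.335  0.06   0.465  0.865]
side0 2 0.024 [0.026] [-0.75  -0.32   0.07   0.865]
  bar -0.003 [0.36]
  bar 0 [-0.585  0.34 ]
  bar 0.003 [-0.6    0.315]
s2 0 0.026 [0.021, 0.023] [-0.745 -0.345  0.055  0.475  0.885]
s2 0 0.026 [0.025] [-0.735 -0.345  0.055  0.46   0.845]
s2 0 0.024 [0.026] [-0.77  -0.35   0.075  0.455]
  bar -0.003 [0.45]
  bar 0 [-0.195  0.42 ]
  bar 0.003 [0.39]
s2 1 0.026 [0.021, 0.023] [-0.74  -0.345  0.065  0.49   0.89 ]
s2 1 0.026 [0.025] [-0.74 -0.34  0.06  0.48  0.86]
s2 1 0.024 [0.026] [-0.765 -0.345  0.07   0.475]
  bar -0.003 [0.7]
  bar 0 [0.67]
  bar 0.003 [-0.835 -0.335  0.655]
s2 2 0.026 [0.021, 0.023] [-1.055 -0.705 -0.33   0.25 ]
s2 2 0.026 [0.025] [-0.985 -0.735 -0.325  0.23 ]
s2 2 0.024 [0.026] [-0.96 -0.75 -0.32  0.25]
  bar -0.003 [0.93]
  bar 0 [-0.675  0.955]
  bar 0.003 [-0.6]
```

Relative to its ticks, the left wheel reads about 0.39 against a target of 0.4, which is good. The middle wheel reads about 0.59 and the right about 0.27. Next is the middle wheel.

>>> step_arm --deltas '[[[0, 0, 0, 0, 0, 0.001, 0], [0, 0, 0, 0, 0, 0.002, 0], [0, 0, 0, 0, 0, 0.002, 0]]]'

```text
time: 7.35
ee_pos: [0.5953, 0.058, 0.0969]
eef_rot: [0.644, 0.765, 0.0, 0.0]
ft_force: [-0.8, -0.1, 2.3]
width: 0.0002
grip_force: 0.8
```

>>> step_arm --deltas '[[[0, 0, 0, 0, 0, 0.0006, 0], [0, 0, 0, 0, 0, 0.0012, 0], [0, 0, 0, 0, 0, 0.0012, 0]]]'

```text
time: 7.72
ee_pos: [0.5955, 0.058, 0.096]
eef_rot: [0.644, 0.765, 0.0, 0.0]
ft_force: [-0.6, -0.5, 5.9]
width: 0.0003
grip_force: 2.8
```

>>> step_arm --deltas '[[[0, 0, 0, 0, 0, 0.0003, 0], [0, 0, 0, 0, -0.002, 0.0003, 0], [0, 0, 0, 0, -0.004, 0.0003, 0], [0, 0, 0, 0, -0.006, 0.0003, 0], [0, 0, 0, 0, -0.008, 0.0003, 0], [0, 0, 0, 0, -0.008, 0.0003, 0]]]'

```text
time: 8.48
ee_pos: [0.5884, 0.0568, 0.0963]
eef_rot: [0.644, 0.765, 0.001, 0.001]
ft_force: [1.6, -0.2, 6.9]
width: 0.0003
grip_force: 3.2
```

>>> step_arm --deltas '[[[0, 0, 0, 0, -0.002, 0, 0], [0, 0, 0, 0, -0.004, 0, 0], [0, 0, 0, 0, -0.006, 0, 0], [0, 0, 0, 0, -0.008, 0, 0], [0, 0, 0, 0, -0.009, 0, 0], [0, 0, 0, 0, -0.009, 0, 0]]]'

```text
time: 9.22
ee_pos: [0.5794, 0.0552, 0.0961]
eef_rot: [0.644, 0.765, 0.001, 0.001]
ft_force: [0.6, 1.1, 6.5]
width: 0.0006
grip_force: 2.8
```

>>> step_arm --deltas '[[[0, 0, 0, 0, 0, -0.01, 0], [0, 0, 0, 0, 0, -0.02, 0], [0, 0, 0, -0.026, 0, -0.02, 0], [0, 0, 0, -0.052, 0, -0.02, 0], [0, 0, 0, -0.052, 0, -0.01, 0], [0, 0, 0, -0.052, 0, -0.003, 0], [0, 0, 0, -0.052, 0, -0.003, 0]]]'

```text
time: 10.1
ee_pos: [0.5867, 0.005, 0.0976]
eef_rot: [0.644, 0.765, -0.0, -0.001]
ft_force: [-0.3, -0.1, -1.1]
width: 0.0002
grip_force: 0.0
```

```bash
python3 - <<'E'
from h import *
im=look('side','s3')
for i,dz in ((0,-.003),(1,.002)):
    th,pr=bands(im,POSE,i,0);print(i,minima(th,pr(.026,[.021,.023,.025])))
    th,pr=bands(im,POSE,i,dz);a=pr(.028,[-.005,0,.005]);print(minima(th,a,1),th[a.argmax()],a.max())
E
```

```text
0 [-0.74  -0.345  0.055  0.465  0.875]
[0.45] 0.4400000000000015 150.30794
1 [-0.74  -0.345  0.065  0.485  0.885]
[-0.785  0.04 ] 0.040000000000001146 167.65234
```

The middle wheel is now at about -0.025 and needs roughly 10 mm more towards the robot. I'll do the right wheel first.

>>> step_arm --deltas '[[[0, 0, 0, 0, 0, 0.001, 0], [0, 0, 0, 0, 0, 0.0025, 0], [0, 0, 0, 0, 0, 0.0025, 0]]]'

```text
time: 10.62
ee_pos: [0.5873, 0.0037, 0.0957]
eef_rot: [0.644, 0.765, -0.0, 0.0]
ft_force: [-0.1, 0.1, -1.1]
width: 0.0003
grip_force: 0.0
```

>>> step_arm --deltas '[[[0, 0, 0, 0, 0, 0.001, 0], [0, 0, 0, 0, 0, 0.002, 0], [0, 0, 0, 0, 0, 0.002, 0]]]'

```text
time: 11.0
ee_pos: [0.5874, 0.0037, 0.0937]
eef_rot: [0.644, 0.765, 0.0, 0.0]
ft_force: [-0.9, -0.3, 0.6]
width: 0.0005
grip_force: 0.4
```

>>> step_arm --deltas '[[[0, 0, 0, 0, 0, 0.0007, 0], [0, 0, 0, 0, 0, 0.0014, 0], [0, 0, 0, 0, 0, 0.0014, 0]]]'

```text
time: 11.38
ee_pos: [0.5875, 0.0038, 0.0927]
eef_rot: [0.644, 0.765, 0.0, 0.0]
ft_force: [-1.0, 0.6, 5.7]
width: 0.0004
grip_force: 2.8
```

>>> step_arm --deltas '[[[0, 0, 0, 0, 0, 0.0003, 0], [0, 0, 0, 0, 0.002, 0.0003, 0], [0, 0, 0, 0, 0.004, 0.0003, 0], [0, 0, 0, 0, 0.006, 0.0003, 0], [0, 0, 0, 0, 0.008, 0.0003, 0], [0, 0, 0, 0, 0.01, 0.0003, 0], [0, 0, 0, 0, 0.012, 0.0003, 0], [0, 0, 0, 0, 0.0145, 0.0003, 0], [0, 0, 0, 0, 0.0145, 0.0003, 0]]]'

```text
time: 12.5
ee_pos: [0.6023, 0.0063, 0.0928]
eef_rot: [0.644, 0.765, 0.0, 0.001]
ft_force: [-1.6, -0.2, 6.6]
width: 0.0006
grip_force: 3.3
```

>>> step_arm --deltas '[[[0, 0, 0, 0, 0, -0.01, 0], [0, 0, 0, 0, 0, -0.022, 0], [0, 0, 0, 0.026, -0.002, -0.022, 0], [0, 0, 0, 0.052, -0.002, -0.022, 0], [0, 0, 0, 0.052, -0.002, -0.012, 0], [0, 0, 0, 0.052, -0.002, -0.0055, 0], [0, 0, 0, 0.052, -0.002, -0.0055, 0], [0, 0, 0, 0.052, -0.002, -0.0055, 0]]]'

```text
time: 13.5
ee_pos: [0.5909, 0.0562, 0.0975]
eef_rot: [0.645, 0.765, -0.0, 0.0]
ft_force: [0.4, 0.5, 0.5]
width: 0.0002
grip_force: 0.0
```

Not touching yet (tip at 75.5 mm). I'll press and roll.

>>> step_arm --deltas '[[[0, 0, 0, 0, 0, 0.0007, 0], [0, 0, 0, 0, 0, 0.0014, 0], [0, 0, 0, 0, 0, 0.0014, 0]]]'

```text
time: 13.88
ee_pos: [0.591, 0.0565, 0.0965]
eef_rot: [0.644, 0.765, -0.0, 0.0]
ft_force: [-1.9, -2.0, 4.0]
width: 0.0008
grip_force: 2.5
```

>>> step_arm --deltas '[[[0, 0, 0, 0, 0, 0.0006, 0], [0, 0, 0, 0, -0.002, 0.0006, 0], [0, 0, 0, 0, -0.004, 0.0006, 0], [0, 0, 0, 0, -0.006, 0.0006, 0], [0, 0, 0, 0, -0.008, 0.0006, 0], [0, 0, 0, 0, -0.01, 0.0006, 0], [0, 0, 0, 0, -0.01, 0.0006, 0]]]'

```text
time: 14.75
ee_pos: [0.582, 0.055, 0.0964]
eef_rot: [0.644, 0.765, 0.001, 0.001]
ft_force: [1.4, -2.0, 5.6]
width: 0.0003
grip_force: 2.6
```

>>> step_arm --deltas '[[[0, 0, 0, 0, 0, -0.015, 0], [0, 0, 0, 0, 0, -0.035, 0], [0, 0, 0, -0.04, 0.02, -0.035, 0], [0, 0, 0, -0.08, 0.04, -0.035, 0], [0, 0, 0, -0.1225, 0.054, -0.035, 0], [0, 0, 0, -0.1225, 0.054, -0.035, 0], [0, 0, 0, -0.1225, 0.054, -0.035, 0]]]'

```text
time: 15.62
ee_pos: [0.655, -0.0553, 0.1314]
eef_rot: [0.644, 0.765, 0.0, -0.0]
ft_force: [0.2, -0.2, -0.4]
width: 0.0004
grip_force: 0.0
```

```bash
python3 - <<'E'
from h import *
import cv2
im=look('side','s4')
for i,dz in ((0,-.003),(1,.002),(2,-.001)):
    th,pr=bands(im,POSE,i,0);print(i,minima(th,pr(.026,[.021,.023,.025])))
    th,pr=bands(im,POSE,i,dz);a=pr(.028,[-.005,0,.005]);print(minima(th,a,1),th[a.argmax()],a.max())
cv2.imwrite('pics/s4c.png',cv2.resize(im[195:315,250:350],(500,600),interpolation=2))
t=look('top','t4')
cv2.imwrite('pics/t4c.png',cv2.resize(cv2.convertScaleAbs(t[175:270,240:405],alpha=1.8),(792,456),interpolation=2))
E
```

```text
0 [-0.74  -0.345  0.055  0.465  0.875]
[0.45] 0.4400000000000015 149.46712
1 [-0.74  -0.345  0.065  0.485  0.885]
[-0.3] -0.27999999999999914 165.07683
2 [-0.72  -0.335  0.065  0.475  0.895]
[-0.69   0.955] 0.960000000000002 125.16016
```

View pics/s4c.png

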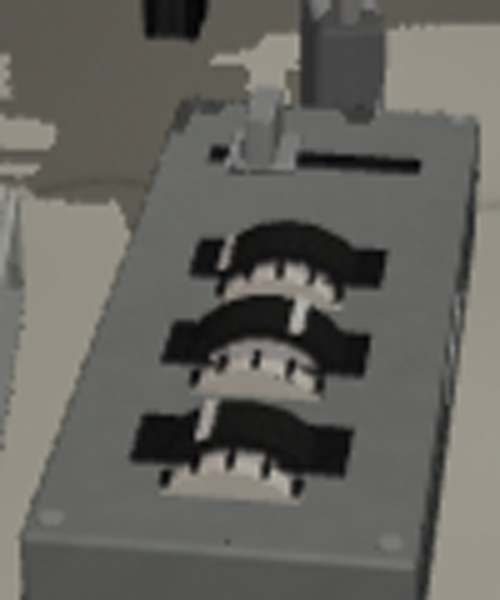

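All three bars sit near their ticks: left just short of 4, middle just short of 2, right slightly past 5. I'll cross-check with the top view.

```bash
cat >> h.py <<'E'
def prof2(img,cam,i,dz,r,ys,th):
    import cv2
    g=cv2.cvtColor(img,cv2.COLOR_BGR2GRAY).astype(np.float32);out=0
    for y in ys:
        uv=proj(cam,w(POSE,np.c_[r*np.sin(th),np.full_like(th,WY[i]+y),.045+dz+r*np.cos(th)])).astype(np.float32)
        out=out+cv2.remap(g,uv[:,:1],uv[:,1:],cv2.INTER_LINEAR)[:,0]
    return out/len(ys)
DZ=[-.0025,.0022,-.0012]
def report(ims):
    th=np.arange(-1.2,1.21,.01)
    for cam,im in ims.items():
        for i in range(3):
            print(cam,i,'ticks',minima(th,prof2(im,cam,i,0,.026,[.021,.0225,.024],th)),end=' bar')
            for ys in([-.006],[-.003],[0],[.003],[.006]):
                a=prof2(im,cam,i,DZ[i],.028,ys,th);k=a.argmax();s=slice(max(k-20,0),k+21)
                ww=np.clip(a[s]-a[s].max()*.5,0,None);print('',round((ww*th[s]).sum()/ww.sum(),3),end='')
            print()
E
python3 - <<'E'
from h import *
import cv2
report({'side':cv2.imread('pics/s4.png'),'top':cv2.imread('pics/t4.png')})
report({'top':cv2.imread('pics/top0.png'),'side':cv2.imread('pics/side0.png')})
E
```

```text
side 0 ticks [-0.745 -0.345  0.055  0.47   0.875] bar 0.459 0.447 0.446 0.44 0.447
side 1 ticks [-0.74  -0.345  0.065  0.485  0.885] bar -0.31 -0.3 -0.3 -0.299 -0.302
side 2 ticks [-0.715 -0.335  0.065  0.48   0.9  ] bar 1.012 0.997 0.97 0.937 0.898
top 0 ticks [-0.795 -0.36   0.04   0.46   0.885] bar 0.425 0.421 0.421 0.424 0.422
top 1 ticks [-0.79  -0.36   0.04   0.455  0.89 ] bar -0.311 -0.313 -0.315 -0.318 -0.315
top 2 ticks [-0.78  -0.345  0.05   0.46   0.91 ] bar 0.902 0.917 0.922 0.926 0.9
top 0 ticks [-0.795 -0.365  0.04   0.465  0.885] bar -0.258 -0.257 -0.256 -0.257 -0.258
top 1 ticks [-0.785 -0.36   0.04   0.465] bar 0.629 0.629 0.629 0.635 0.63
top 2 ticks [-0.785 -0.345  0.05   0.465  0.915] bar 0.333 0.336 0.332 0.334 0.336
side 0 ticks [-0.745 -0.345  0.055  0.47   0.875] bar -0.239 -0.244 -0.249 -0.243 -0.242
side 1 ticks [-0.74  -0.345  0.065  0.485  0.885] bar 0.668 0.666 0.659 0.663 0.64
side 2 ticks [-0.715 -0.335  0.065  0.48   0.895] bar 0.356 0.351 0.349 0.355 0.343
```

View pics/t4c.png

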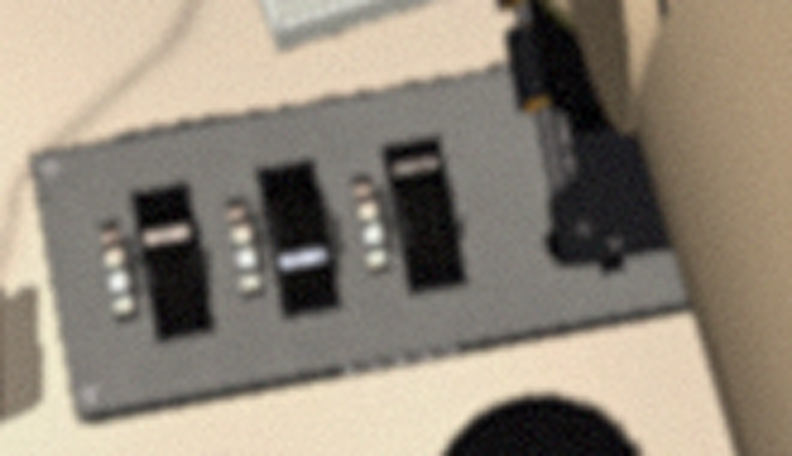

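Averaging both views gives left about 0.375, middle about -0.355 and right about 0.82. I'll trim the middle and left wheels slightly.

>>> step_arm --deltas '[[[0, 0, 0, 0.04, -0.015, 0, 0], [0, 0, 0, 0.08, -0.03, 0, 0], [0, 0, 0, 0.1215, -0.0465, 0, 0], [0, 0, 0, 0.1215, -0.0465, 0.015, 0], [0, 0, 0, 0.1215, -0.0465, 0.028, 0], [0, 0, 0, 0.1215, -0.0465, 0.033, 0], [0, 0, 0, 0.1215, -0.0465, 0.033, 0], [0, 0, 0, 0.1215, -0.0465, 0.033, 0]]]'

```text
time: 16.92
ee_pos: [0.5889, 0.0554, 0.0977]
eef_rot: [0.644, 0.765, 0.0, 0.0]
ft_force: [-0.8, -0.1, 0.0]
width: 0.0005
grip_force: 0.0
```

>>> step_arm --deltas '[[[0, 0, 0, 0, 0, 0.001, 0], [0, 0, 0, 0, 0, 0.0018, 0], [0, 0, 0, 0, 0, 0.0018, 0]]]'

```text
time: 17.3
ee_pos: [0.5889, 0.0556, 0.0963]
eef_rot: [0.644, 0.765, 0.0, 0.0]
ft_force: [-1.0, -1.2, 6.0]
width: 0.0005
grip_force: 2.9
```

>>> step_arm --deltas '[[[0, 0, 0, 0, -0.0005, 0.0002, 0], [0, 0, 0, 0, -0.0012, 0.0002, 0], [0, 0, 0, 0, -0.002, 0.0002, 0], [0, 0, 0, 0, -0.002, 0.0002, 0]]]'

```text
time: 17.8
ee_pos: [0.5876, 0.0554, 0.0965]
eef_rot: [0.644, 0.765, 0.001, 0.001]
ft_force: [1.1, -0.3, 5.8]
width: 0.0006
grip_force: 2.6
```

>>> step_arm --deltas '[[[0, 0, 0, 0, 0, -0.01, 0], [0, 0, 0, 0, 0, -0.015, 0], [0, 0, 0, 0.026, 0, -0.015, 0], [0, 0, 0, 0.052, 0, -0.015, 0], [0, 0, 0, 0.052, 0, -0.005, 0], [0, 0, 0, 0.052, 0, 0.0015, 0], [0, 0, 0, 0.052, 0, 0.0015, 0], [0, 0, 0, 0.052, 0, 0.0015, 0]]]'

```text
time: 18.8
ee_pos: [0.5779, 0.1058, 0.094]
eef_rot: [0.645, 0.765, -0.0, 0.0]
ft_force: [-0.7, 0.4, -0.6]
width: 0.0005
grip_force: 0.0
```

>>> step_arm --deltas '[[[0, 0, 0, 0, 0, 0.001, 0], [0, 0, 0, 0, 0, 0.002, 0], [0, 0, 0, 0, 0, 0.0026, 0], [0, 0, 0, 0, 0, 0.0026, 0]]]'

```text
time: 19.3
ee_pos: [0.578, 0.1064, 0.0919]
eef_rot: [0.644, 0.765, 0.0, 0.0]
ft_force: [-0.2, -2.4, 6.4]
width: 0.0004
grip_force: 2.8
```

>>> step_arm --deltas '[[[0, 0, 0, 0, 0.0005, 0, 0], [0, 0, 0, 0, 0.001, 0, 0], [0, 0, 0, 0, 0.001, 0, 0], [0, 0, 0, 0, 0.001, -0.015, 0], [0, 0, 0, 0, 0.001, -0.04, 0], [0, 0, 0, -0.06, 0.015, -0.04, 0], [0, 0, 0, -0.12, 0.03, -0.04, 0], [0, 0, 0, -0.174, 0.043, -0.04, 0], [0, 0, 0, -0.174, 0.043, -0.04, 0], [0, 0, 0, -0.174, 0.043, -0.04, 0]]]'

```text
time: 20.55
ee_pos: [0.6496, -0.0567, 0.1319]
eef_rot: [0.644, 0.765, 0.0, -0.0]
ft_force: [-1.0, 0.7, -0.9]
width: 0.0002
grip_force: 0.0
```

```bash
python3 - <<'E'
from h import *
import cv2
report({'side':look('side','s5'),'top':look('top','t5')})
E
```

```text
side 0 ticks [-0.745 -0.345  0.055  0.47   0.875] bar 0.484 0.476 0.487 0.481 0.474
side 1 ticks [-0.74  -0.345  0.065  0.485  0.885] bar -0.34 -0.339 -0.338 -0.343 -0.339
side 2 ticks [-0.715 -0.335  0.065  0.48   0.9  ] bar 1.012 0.997 0.971 0.937 0.899
top 0 ticks [-0.795 -0.365  0.04   0.46   0.88 ] bar 0.457 0.458 0.459 0.457 0.456
top 1 ticks [-0.79  -0.36   0.035  0.455  0.895] bar -0.355 -0.356 -0.355 -0.351 -0.35
top 2 ticks [-0.78  -0.345  0.05   0.46   0.91 ] bar 0.901 0.914 0.925 0.911 0.894
```

All three bars line up with their ticks. Next I'll lower the fingers behind the tab.

>>> step_arm --deltas '[[[0, 0, 0, 0, 0, 0.015, 0], [0, 0, 0, 0, 0, 0.03, 0], [0, 0, 0, 0, 0, 0.037, 0], [0, 0, 0, 0, 0, 0.041, 0], [0, 0, 0, 0, 0, 0.041, 0], [0, 0, 0, 0, 0, 0.041, 0]]]'

```text
time: 21.6
ee_pos: [0.65, -0.0575, 0.0909]
eef_rot: [0.644, 0.765, 0.0, 0.0]
ft_force: [-0.3, -0.3, -0.0]
width: 0.0002
grip_force: 0.0
```

>>> step_arm --deltas '[[[0, 0, 0, 0, -0.004, 0, 0], [0, 0, 0, 0, -0.008, 0, 0], [0, 0, 0, 0, -0.012, 0, 0], [0, 0, 0, 0, -0.016, 0, 0], [0, 0, 0, 0, -0.02, 0, 0], [0, 0, 0, 0, -0.02, 0, 0]]]'

```text
time: 22.35
ee_pos: [0.6297, -0.0611, 0.0906]
eef_rot: [0.644, 0.765, -0.0, -0.0]
ft_force: [0.1, 0.1, -0.6]
width: 0.0006
grip_force: 0.2
```

>>> step_arm --deltas '[[[0, 0, 0, 0, -0.004, 0, 0], [0, 0, 0, 0, -0.008, 0, 0], [0, 0, 0, 0, -0.012, 0, 0], [0, 0, 0, 0, -0.015, 0, 0]]]'

```text
time: 22.85
ee_pos: [0.615, -0.0636, 0.0906]
eef_rot: [0.644, 0.765, 0.0, 0.0]
ft_force: [4.1, -0.4, 0.3]
width: 0.0001
grip_force: 1.5
```

>>> step_arm --deltas '[[[0, 0, 0, 0, -0.003, 0, 0], [0, 0, 0, 0, -0.006, 0, 0], [0, 0, 0, 0, -0.009, 0, 0], [0, 0, 0, 0, -0.009, 0, 0]]]'

```text
time: 23.35
ee_pos: [0.6059, -0.0651, 0.0904]
eef_rot: [0.644, 0.765, -0.0, -0.0]
ft_force: [2.0, -0.0, 0.8]
width: 0.0007
grip_force: 0.7
```

>>> step_arm --deltas '[[[0, 0, 0, 0, -0.001, 0, 0], [0, 0, 0, 0, -0.002, 0, 0], [0, 0, 0, 0, -0.003, 0, 0], [0, 0, 0, 0, -0.003, 0, 0]]]'

```text
time: 23.85
ee_pos: [0.6044, -0.0654, 0.0905]
eef_rot: [0.644, 0.765, 0.001, 0.001]
ft_force: [8.3, 0.2, -4.7]
width: 0.0005
grip_force: 4.3
```

>>> step_arm --deltas '[[[0, 0, 0, 0, -0.001, 0, 0], [0, 0, 0, 0, -0.002, 0, 0], [0, 0, 0, 0, -0.002, 0, 0]]]'

```text
time: 24.22
ee_pos: [0.6042, -0.0654, 0.0906]
eef_rot: [0.644, 0.765, 0.003, 0.002]
ft_force: [18.2, 0.6, -12.2]
width: 0.0007
grip_force: 9.0
```

That is a firm stop at the expected place. I'll back off, lift, retreat and look.

>>> step_arm --deltas '[[[0, 0, 0, 0, 0.006, 0, 0], [0, 0, 0, 0, 0.015, 0, 0], [0, 0, 0, 0, 0.018, -0.03, 0], [0, 0, 0, 0, 0.018, -0.08, 0], [0, 0, 0, 0, 0.018, -0.13, 0], [0, 0, 0, -0.06, 0.0, -0.15, 0], [0, 0, 0, -0.12, -0.02, -0.15, 0], [0, 0, 0, -0.18, -0.04, -0.15, 0], [0, 0, 0, -0.23, -0.06, -0.15, 0], [0, 0, 0, -0.23, -0.06, -0.15, 0], [0, 0, 0, -0.23, -0.06, -0.15, 0]]]'

```text
time: 25.6
ee_pos: [0.5816, -0.3019, 0.2401]
eef_rot: [0.644, 0.765, 0.0, -0.001]
ft_force: [0.9, 1.0, 0.3]
width: 0.0004
grip_force: 0.0
```

```bash
python3 - <<'E'
from h import *
import cv2
s=look('side','s6');t=look('top','t6');report({'side':s,'top':t})
A=cv2.resize(s[195:315,250:350],(400,480),interpolation=2);B=cv2.resize(cv2.convertScaleAbs(t[175:270,240:460],alpha=1.8),(400,173),interpolation=2)
cv2.imwrite('pics/f6.png',np.hstack([A,cv2.copyMakeBorder(B,0,307,0,0,0)]))
for d in(.036,.030):print(proj('side',w(POSE,[.018-d,-.09,.082])))
E
```

```text
side 0 ticks [-0.745 -0.345  0.055  0.47   0.875] bar 0.485 0.475 0.486 0.481 0.474
side 1 ticks [-0.74  -0.345  0.065  0.485  0.885] bar -0.34 -0.34 -0.338 -0.344 -0.339
side 2 ticks [-0.715 -0.335  0.065  0.48   0.9  ] bar 1.012 1.002 0.971 0.938 0.898
top 0 ticks [-0.795 -0.365  0.04   0.46   0.88 ] bar 0.459 0.458 0.458 0.458 0.452
top 1 ticks [-0.79  -0.36   0.035  0.45   0.9  ] bar -0.354 -0.354 -0.357 -0.35 -0.35
top 2 ticks [-0.79  -0.345  0.05   0.46   0.91 ] bar 0.903 0.911 0.927 0.916 0.896
[[324.18488889 216.27979129]]
[[320.72047071 216.0629833 ]]
```

View pics/f6.png

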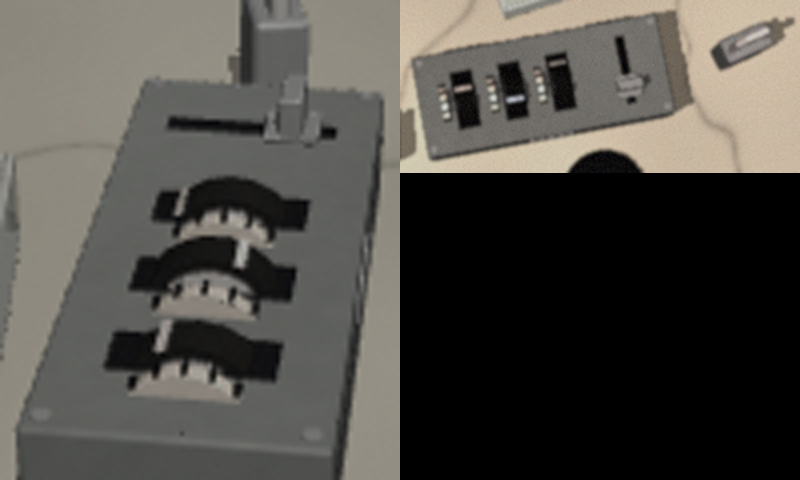

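The tab is at the robot-side end of its slot, at about (323,215) in the side view, and the wheels stand unchanged. I'll do one quick check of the travel by template match before handing in.

```bash
python3 - <<'E'
from h import *
import cv2
for c,a,b,(u,v,hw,hh) in(('side','side0','s6',(303,218,8,11)),('top','top0','t6',(363,203,9,5))):
    A=cv2.resize(cv2.imread(f'pics/{a}.png'),None,fx=4,fy=4,interpolation=2);B=cv2.resize(cv2.imread(f'pics/{b}.png'),None,fx=4,fy=4,interpolation=2)
    t=A[4*(v-hh):4*(v+hh),4*(u-hw):4*(u+hw)]
    S=B[4*(v-hh-8):4*(v+hh+32),4*(u-hw-8):4*(u+hw+32)]
    _,m,_,l=cv2.minMaxLoc(cv2.matchTemplate(S,t,cv2.TM_CCOEFF_NORMED))
    p=[proj(c,w(POSE,[x,-.09,.075]))[0] for x in(.018,-.018)]
    print(c,m,np.array(l)/4-8,'expected 36mm:',p[1]-p[0])
E
```

```text
side 0.6814693212509155 [0.25 0.25] expected 36mm: [20.64722898  1.30365738]
top 0.9235541820526123 [ 3.75 18.  ] expected 36mm: [ 3.59849146 18.16066574]
```

```bash
python3 -c "
from bench import r
print(r.close_job())"
```

```text
the job is handed in; nothing more can be done
None
```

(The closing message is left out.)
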